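Put the flat battery pack in the dust-lidded charger

ROBOT

A 7-joint arm with a two-finger parallel gripper is mounted at the origin on a cart in front of the work surface, level with it; the furniture and walls round the work are solid. World frame = base frame: x ahead of the robot, y to its left, z up, the work surface at z = 0. Lengths are in m, angles in rad, forces in N, time in s.
With the tool pointing down it reaches from about 0.4 to 0.85 m from the base axis. Payload 4.5 kg.
Tool frame: the origin (TCP) lies at the centre of the arm's flange, where the gripper is bolted on; the fingertips stand 166 mm ahead of it and the grasp point (between the pads) lies 147 mm ahead of it (r.grip_depth is the distance from the TCP to the grasp point, in m); z points along the fingers, y is the line along which they close (so a half turn about z gives the same grasp; the last joint's range is limited). The gripper opens to 88 mm and grips with 3 to 60 N. Pads are 18 mm wide; open, the fingers measure 123 mm over their backs; the gripper's body (75 mm by 187 mm) begins 45 mm behind the grasp point.
Start: joints at [1.227, 0.689, -0.195, 1.565, 0.157, 0.902, -0.215], TCP at [0.231, -0.581, 0.405] pointing down, gripper open.
Joint ranges: [-3.01, 3.01], [-0.46, 2.08], [-1.47, 1.51], [0.13, 2.56], [-1, 4.14], [0.04, 2.09], [-2.66, 2.66]. Speed limits (rad/s): [2.57, 2.57, 3.14, 3.14, 3.14, 3.14, 3.14].

INTERFACE

Orientations are given as a unit quaternion [x, y, z, w].
In Python, from plant import status, cams, r, finder gives the robot as it stands.
- The arm moves only by the tool play_rows, never from a script. Its argument "rows" is a list of rows, each a list of 7 numbers: the opening in per cent of the stroke, from 0 (shut) to 100 (fully open), then the shift along the tool's x, y, z in m, then the turn, a rotation vector about the tool's x, y, z in degrees. A call has 1 to 8 rows; each row shifts and turns the commanded pose from where the row before left it, along the tool's axes as they then stand; what a row does not reach is not made up. A row lasts 1/8 s, in which the tool goes at most 62.5 mm and 10.7 degrees, less where a joint would pass 70% of its speed; a pose out of reach is approached as far as the arm can. A call with a gripper value outside its range is refused whole. The fingers move at their own pace and stop on an object; "grip_force" is the grip in N (left out, the last holds). Time passes only in rows, so rows that do not move let the fingers close. It gives the time, the measured TCP pose, the force, the opening and the grip force at its end, in the units of the state.
- status.get_state(): the state, without advancing time (a new reading comes with each control period).
- cams.snapshot(name): name is "scene" or "top" or "wrist"; returns the picture (384x512x3 uint8, red, green, blue); there is no depth.
- cams.camera_params(name): a dict with "vfov" (degrees; the focal length in pixels is half the picture's height over the tangent of half this angle, whatever the lens; pixels are square), "cx", "cy" (the principal point, pixels), "R" (3x3) and "t" (3): a world point X has camera coordinates R X + t; the wrist camera has in their place "tool_from_camera" (4x4, takes a point from camera to tool coordinates, whose origin is the TCP and whose axes are the flange's). Camera axes: x right, y down, z forward; pixel columns grow to the right and rows downward; lengths in m; the calibration is good to about 2 mm. A picture is of the moment at which its call begins: read the wrist's pose just before it. camera_params takes no time and is no camera call.
- r.finish_job(): hands the job in; it is judged then, once.
Trained networks look in the newest picture that a camera, given by its name, has taken for a name from the list of things; names that differ only in an ending like _2 or _b are one class to them, and where a whole thing is asked for, a point or a joint stands for the part that bears it (a point fixed in the world has none). Each returns a list of dicts, best first, with "score" (0 to 1); they miss things now and then, are a little off and sometimes report something else, mostly with a low value. They report only what shows in the picture. A call takes as long as a camera call. They do not tell look-alikes from the thing itself.
- finder.spot_in(camera, label): "at" ([x, y, z] in m, in the coordinates of the camera as it stood for that picture, good to about 4 mm: the middle of the surface that is visible of it).
- finder.regions_of(camera, label): "mask" (384x512 bool, what is visible of it).
The state is a dict: "clock": time; "q": joint angles; "qd": joint speeds; "joint_torque": joint torques, N m; "tool_pos": TCP position; "eef_rot": TCP orientation; "contact_force": force on the tool from outside, world axes, zero at the start; "moment": the same for the moment, N m; "opening": opening from 0.0 (shut) to 1.0 (fully open); "finger_force": force on a finger pad.
Only numpy, scipy, OpenCV 4.12 (cv2) and the standard library are available. Lean on these libraries where they do the work, as an engineer would, in place of code of your own. Each camera call takes 0.05 s, during which the arm holds its last target. There are 200 camera calls.

TASK

Put the red-capped battery pack in the bench charger: push the charger's sprung yellow dust lid up and back with the pack itself, keep it held open with the pack while you slide it down the well past the lid, and press it home by feel until it clicks in and stays down, the lid left leaning on it. Press gently, never forcing the charger, and leave the blue-capped pack alone.

Things in the scene. Friction and masses are not known exactly. Their poses are not given: they have to be found in the camera images.
- red_pack_center (a point): centre, 56 mm above its foot, of the loose battery pack with the red cap: an upright black stick 34 mm (its x) by 40 mm (its y) by 112 mm tall, 0.24 kg, standing on the bench; z up. The top 29 mm is the red cap. Grip it firmly there across its 40 mm sides (closing along its y), so that the flat faces at its two x ends stay free for the lid. It is the same turned half round.
- red_pack_foot (a point): centre of the red pack's flat underside, same axes; its y-side edges are rounded 4 mm. Going in: the cradle's two roller catches resist by some 7 to 15 N while the foot is 19 to 14 mm above the cradle's floor; in the last 6 mm a sprung contact plate pushes back (4 to 8 N), and at 1 mm the catches snap into the grooves in the pack's y sides and hold it down; then comes the hard floor.
- blue_pack_center (a point): centre of the same kind of pack with a blue cap, standing on the bench; leave it alone
- charger: fixed grey bench charger, 88 mm deep (from 52 mm before its origin to 36 mm behind it), 70 mm wide (82 with the lid), 60 mm high; origin on the bench under the middle of its well, x axis from its front (sloping light panel) to its back, z up. Over 36 N on it, all its contacts added (its springs alone make some 18 with a pack in), forces it.
- well_mouth (a point): middle of the well's mouth in the charger's top face, 60 mm above the bench, axes as the charger's, under the yellow lid. The well is an upright shaft 35.6 (x) by 42.4 mm (y), mouth edge rounded 3 mm; a pack goes in foot down, its x along the charger's x (or half round). In it hides a cradle, clamped for pack length and not measured: its floor lies anywhere from 30 to 48 mm below the mouth.
- lid_roller (a point): middle of the white roller (7 mm thick, 44 mm long, along the charger's y, turning freely) on the lid's raised front edge; lid shut: 34 mm before the well's middle and 10 mm above the top face. Pushed towards the back (charger's +x) by an upright pack whose foot is 2 to 8 mm above the top face, it rolls up the pack and the lid swings up and back.
- lid (a joint): angle of the yellow lid, rad: 0 shut, about 0.96 when it leans on a pack in the well. It swings up and back on pins 26 mm behind the well's middle and 24 mm below the top face; a spring shuts it with about 2 N at the roller. A weakly held pack turns in the grip under that push.
There are look-alikes about, which are no part of the job. What is shaped like the part that bears red_pack_center but turquoise is not meant.

How it is judged:
On the way:
1. the red-capped pack holds the sprung lid open above the well (value of joint lid above 0.7 rad and contact force between red_pack and lid above 0.3 N and z of red_pack_foot in the frame of well_mouth above -0.02 m), for 0.2 s.
At the end, for the whole second after the job is handed in: the red-capped pack is clicked into the charger: upright in its well, foot 28.5 mm or more below the mouth, within 3 mm of its middle, pressing its contacts with over 7.5 N, let go and at rest, the lid leaning on it (over 0.7 rad); the blue-capped pack within 20 mm of where it stood (z of red_pack_foot in the frame of well_mouth below -0.0285 m and horizontal distance between red_pack_foot and well_mouth below 0.003 m and angle between red_pack_foot's own z axis and vertical below 0.06 rad and contact force between red_pack and contact_plate above 7.5 N and linear speed of red_pack below 0.01 m/s and value of joint lid above 0.7 rad and distance of blue_pack_center from where it was at the start of the episode below 0.02 m); the robot touches nothing.
It fails at once if the charger is forced (contact force between charger and anything else above 36 N).
It fails at once if the blue-capped pack is moved (distance of blue_pack_center from where it was at the start of the episode above 0.02 m).
It also fails if it takes over 48 s, if anything falls off the work surface, if the arm or the gripper's body presses on something with over 40 N, if the wrist force passes 120 N, or if a joint passes its speed limit or range.

## Working session

There is one attempt and no reset: what is moved stays moved. The work goes in short steps, Python scripts to look and compute and a tool call to move; the robot and the scene stay as the last step left them, time stands still between calls to the robot, and variables do not carry over. Pictures are saved under pics/ and viewed, at most 10 in all, crops included, and the job is handed in when it is done.

Besides the shell and the picture viewer there is one more tool, called after ">>>" as name([rows], argument=value, ...), one row to a line, values as JSON. play_rows: Moves the arm, as the interface text tells. Its arguments: {"type":"object","properties":{"rows":{"type":"array","items":{"type":"array","items":{"type":"number"}}},"grip_force":{"type":"number"}},"required":["rows"]}

```bash
ls; mkdir -p pics
cat > h.py <<'E'
import numpy as np, cv2
from scipy.spatial.transform import Rotation as R
from plant import status, cams, r, finder
def snap(n):
    s=status.get_state(); im=cams.snapshot(n); return s,im
def K(n):
    p=cams.camera_params(n); f=192/np.tan(np.radians(p['vfov'])/2); return p,f
def c2w(n,X,s=None):
    p,f=K(n); X=np.array(X)
    if n=='wrist':
        T=np.array(p['tool_from_camera']); X=T[:3,:3]@X+T[:3,3]
        return R.from_quat(s['eef_rot']).as_matrix()@X+np.array(s['tool_pos'])
    return np.array(p['R']).T@(X-np.array(p['t']))
def pix(n,u,v,z,s=None):
    p,f=K(n); o=c2w(n,[0,0,0],s); d=c2w(n,[(u-p['cx'])/f,(v-p['cy'])/f,1],s)-o
    return o+d*(z-o[2])/d[2]
def proj(n,X,s=None):
    p,f=K(n); X=np.array(X)
    if n=='wrist':
        T=np.array(p['tool_from_camera']); X=R.from_quat(s['eef_rot']).as_matrix().T@(X-np.array(s['tool_pos']))
        c=T[:3,:3].T@(X-T[:3,3])
    else: c=np.array(p['R'])@X+np.array(p['t'])
    return np.array([p['cx']+f*c[0]/c[2],p['cy']+f*c[1]/c[2]])
E
python3 - <<'E'
from h import *
s,a=snap('scene'); _,b=snap('top')
cv2.imwrite('pics/scene.png',a[...,::-1]);cv2.imwrite('pics/top.png',b[...,::-1])
np.set_printoptions(precision=4,suppress=True)
print(s['eef_rot'],s['contact_force'])
for n in ['scene','top']:
    p,f=K(n);print(n,f,p, c2w(n,[0,0,0]))
    for l in ['red_pack_center','blue_pack_center','charger','lid_roller','lid']:
        for d in finder.spot_in(n,l)[:4]:
            w=c2w(n,d['at']); print(n,l,round(d['score'],2),w,proj(n,w))
E
```

```text
pics
[ 0.9822  0.1878 -0.0003 -0.0009] [-0.451  -0.3306  0.0293]
scene 445.33580462726155 {'vfov': 46.64516221440184, 'cx': 252.2460001112354, 'cy': 193.29876123121537, 'R': array([[-0.5602, -0.8282,  0.0157],
       [-0.5543,  0.3607, -0.7501],
       [ 0.6156, -0.4289, -0.6611]]), 't': array([0.2221, 0.3917, 0.627 ])} [-0.0444  0.3116  0.7048]
scene red_pack_center 0.73 [0.4645 0.1546 0.0768] [159.9107 267.3349]
scene red_pack_center 0.55 [ 0.4676 -0.305   0.0687] [347.4398 180.3421]
scene blue_pack_center 0.96 [ 0.4652 -0.1755  0.0724] [303.3268 200.968 ]
scene charger 0.66 [0.5342 0.0342 0.0507] [200.8724 227.5969]
scene lid_roller 0.61 [0.5552 0.0312 0.0636] [196.7558 216.4116]
scene lid 0.76 [0.5534 0.029  0.067 ] [198.0274 215.348 ]
top 433.1200889195728 {'vfov': 47.81494753897737, 'cx': 259.966966426469, 'cy': 188.39367959240147, 'R': array([[-0.1577, -0.9875,  0.002 ],
       [-0.9671,  0.154 , -0.2024],
       [ 0.1996, -0.0338, -0.9793]]), 't': array([-0.0108,  0.5449,  0.8426])} [ 0.3571 -0.0661  0.9355]
top red_pack_center 0.75 [ 0.4762 -0.3091  0.1097] [373.1161 195.9163]
top red_pack_center 0.64 [0.4756 0.1457 0.1107] [139.4164 233.0615]
top blue_pack_center 0.69 [ 0.4724 -0.1787  0.1165] [307.7314 207.7294]
top charger 0.69 [0.5467 0.0191 0.0614] [203.7182 191.651 ]
top lid_roller 0.61 [0.5558 0.0217 0.0643] [201.7017 187.2741]
top lid 0.79 [0.5553 0.0242 0.0667] [200.366  187.4662]
```

Run:
```python
from h import *
a=cv2.imread('pics/scene.png');b=cv2.imread('pics/top.png')
cv2.imwrite('pics/both.png',np.vstack([cv2.resize(a[130:330,100:400],(600,400))[:,:],cv2.resize(b[130:280,100:420],(600,281))])[:,:] if 0 else np.vstack([cv2.resize(a[150:320,120:400],(494,300)),cv2.resize(b[140:290,115:400],(494,300),interpolation=cv2.INTER_CUBIC)[:, :494]]))
```

```text
(no output)
```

View pics/scene.png

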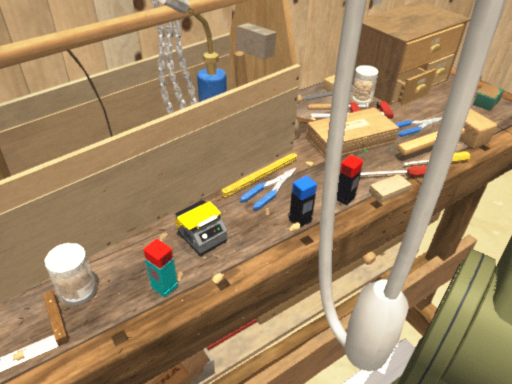

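View pics/both.png

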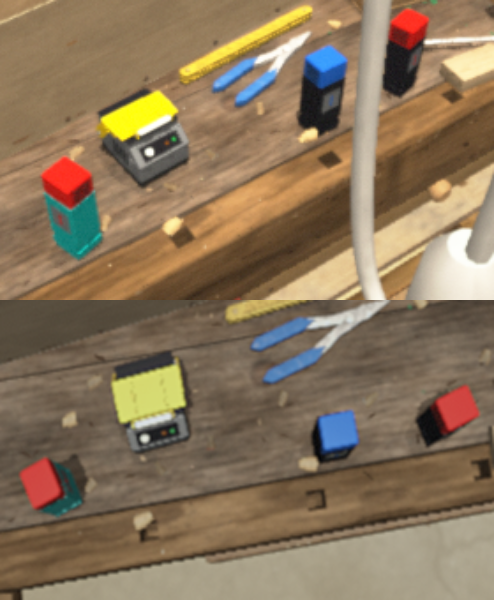

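The candidates in the scene picture are the black pack with the red cap at (348,180), the turquoise look-alike with a red cap at (160,267), and the blue-capped pack at (303,201). I'm choosing the black one at (348,180). The charger is at (200,228), with its panel facing the robot.

Run:
```python
from h import *
np.set_printoptions(precision=4,suppress=True)
b=cv2.imread('pics/top.png').astype(int)
def rect(m,z,nm):
    m=m.astype(np.uint8); n,l,st,c=cv2.connectedComponentsWithStats(m)
    i=1+np.argmax(st[1:,4]); ys,xs=np.where(l==i)
    W=np.array([pix('top',x,y,z)[:2] for x,y in zip(xs,ys)],np.float32)*1000
    print(nm,len(xs),cv2.minAreaRect(W), W.mean(0))
B,G,Rr=b[...,0],b[...,1],b[...,2]
red=(Rr>150)&(G<80)&(B<90); red[:,:320]=0; rect(red,.112,'red')
blue=(B>150)&(Rr<90); blue[:,:290]=0;blue[:180]=0;blue[:,330:]=0; rect(blue,.112,'blue')
yel=(Rr>150)&(G>150)&(B<120); yel[:,:170]=0;yel[:,240:]=0; rect(yel,.066,'yel')
s=status.get_state();T=R.from_quat(s['eef_rot']).as_matrix();print(T)
p,f=K('wrist');print(p)
big=cv2.resize(cv2.imread('pics/scene.png')[140:215,320:380],(480,600),interpolation=cv2.INTER_CUBIC);cv2.imwrite('pics/crop.png',big)
```

```text
red 343 ((479.2707824707031, -320.2007751464844), (33.88164520263672, 39.17696762084961), 14.714303970336914) [ 479.0441 -319.8351]
blue 339 ((478.38824462890625, -184.1964874267578), (32.820987701416016, 38.98946762084961), 1.758237600326538) [ 478.1799 -184.0796]Traceback (most recent call last):
  File "<stdin>", line 12, in <module>
  File "<stdin>", line 7, in rect
  File "h.py", line 15, in pix
    p,f=K(n); o=c2w(n,[0,0,0],s); d=c2w(n,[(u-p['cx'])/f,(v-p['cy'])/f,1],s)-o
                                    ~~~^^^^^^^^^^^^^^^^^^^^^^^^^^^^^^^^^^^^^
  File "h.py", line 9, in c2w
    p,f=K(n); X=np.array(X)
        ~^^^
  File "h.py", line 7, in K
    p=cams.camera_params(n); f=192/np.tan(np.radians(p['vfov'])/2); return p,f
ValueError: time passes only in moves, steps and waits
```

```bash
sed -i 's/^def K(n):/import functools\n@functools.lru_cache\ndef K(n):/' h.py
python3 - <<'E'
from h import *
np.set_printoptions(precision=4,suppress=True)
b=cv2.imread('pics/top.png').astype(int)
def rect(m,z,nm):
    m=m.astype(np.uint8); n,l,st,c=cv2.connectedComponentsWithStats(m)
    i=1+np.argmax(st[1:,4]); ys,xs=np.where(l==i)
    W=np.array([pix('top',x,y,z)[:2] for x,y in zip(xs,ys)],np.float32)*1000
    print(nm,len(xs),cv2.minAreaRect(W), W.mean(0))
B,G,Rr=b[...,0],b[...,1],b[...,2]
yel=(Rr>150)&(G>150)&(B<120); yel[:,:170]=0;yel[:,240:]=0; rect(yel,.066,'yel')
s=status.get_state();T=R.from_quat(s['eef_rot']).as_matrix();print(T,s['clock'])
p,f=K('wrist');print(p)
big=cv2.resize(cv2.imread('pics/scene.png')[140:215,320:380],(480,600),interpolation=cv2.INTER_CUBIC);cv2.imwrite('pics/crop.png',big)
E
```

```text
yel 864 ((554.4063720703125, 23.766965866088867), (52.25674057006836, 81.56842041015625), 4.258798599243164) [557.3466  24.0159]
[[ 0.9295  0.3689  0.0001]
 [ 0.3689 -0.9295 -0.0001]
 [ 0.0001  0.0001 -1.    ]] 0.6
{'vfov': 68.7623580715149, 'cx': 255.87644526309666, 'cy': 192.39368222152692, 'tool_from_camera': array([[ 0.0003, -0.9554, -0.2954,  0.0745],
       [ 1.    ,  0.0007, -0.0013, -0.0007],
       [ 0.0015, -0.2954,  0.9554,  0.0195],
       [ 0.    ,  0.    ,  0.    ,  1.    ]])}
```

View pics/crop.png

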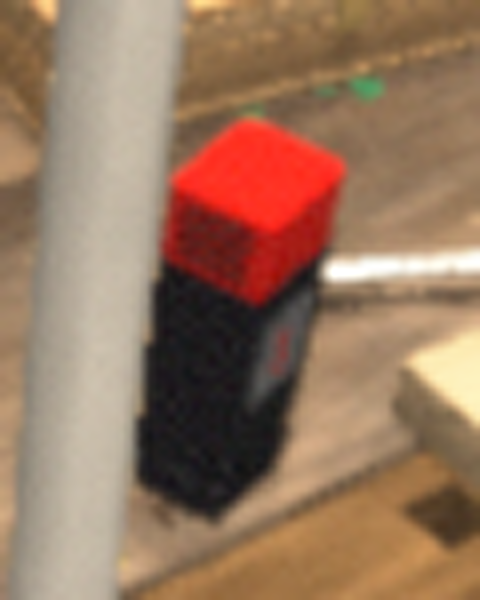

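The crop confirms a black body under a red cap, so the choice at (348,180) is right. I'll check the full top view for the white tubes before moving.

View pics/top.png

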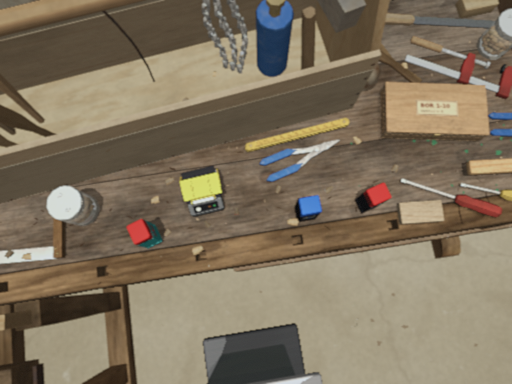

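The top view shows nothing hanging over the bench. The red pack is at (375,195), the blue one at (308,208) and the charger at (202,190), with the toolbox wall behind it. I'll move above the red pack.

>>> play_rows([
  [100, 0.054, -0.026, 0, 0, 0, 0],
  [100, 0.054, -0.026, 0, 0, 0, 0],
  [100, 0.054, -0.026, 0, 0, 0, 0],
  [100, 0.054, -0.026, 0, 0, 0, 0],
  [100, 0.054, -0.026, 0, 0, 0, 0],
  [100, 0.054, -0.026, 0, 0, 0, 0],
  [100, 0, 0, 0, 0, 0, 7],
  [100, 0, 0, 0, 0, 0, 0],
])

```text
clock: 1.6
tool_pos: [0.4745, -0.3159, 0.4048]
eef_rot: [0.992, 0.129, -0.0, 0.0]
contact_force: [0.5, -1.0, 0.5]
opening: 0.999
finger_force: 0.0
```

```bash
cat >> h.py <<'E'
def rect(im,n,m,z,s=None):
    m=m.astype(np.uint8); k,l,st,c=cv2.connectedComponentsWithStats(m)
    i=1+np.argmax(st[1:,4]); ys,xs=np.where(l==i)
    W=np.array([pix(n,x,y,z,s)[:2] for x,y in zip(xs,ys)],np.float32)*1000
    return len(xs),cv2.minAreaRect(W)
def yaw(s): 
    T=R.from_quat(s['eef_rot']).as_matrix(); return np.degrees(np.arctan2(T[1,0],T[0,0]))
E
python3 - <<'E'
from h import *
s,im=snap('wrist'); cv2.imwrite('pics/w1.png',im[...,::-1])
I=im.astype(int); m=(I[...,0]>90)&(I[...,1]<60)&(I[...,2]<70)
print(s['clock'],s['tool_pos'],yaw(s),s['q'],s['contact_force'])
print(rect(im,'wrist',m,.112,s))
for d in finder.spot_in('wrist','red_pack_center')[:3]: print(d['score'],c2w('wrist',d['at'],s))
E
```

```text
1.6 [ 0.47452008 -0.31593374  0.40477341] 14.781890711271739 [ 0.57978314  0.61311287 -0.12266713  1.73742933  0.09951585  0.79703475
 -0.90317114] [ 0.46718381 -1.04960418  0.51580873]
(1485, ((478.7034912109375, -320.0860900878906), (38.400447845458984, 43.5833854675293), 14.811094284057617))
0.83 [ 0.48338911 -0.31768916  0.11065198]
```

View pics/w1.png

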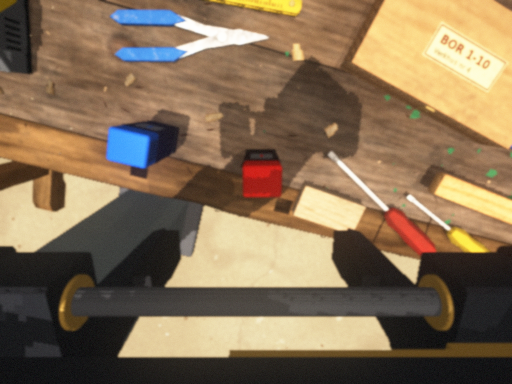

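The wrist view shows the red cap at (262,175), square to the gripper, and the blue cap clear at (130,145). I'll descend and grip.

>>> play_rows([
  [100, 0.0025, 0.0044, 0, 0, 0, 0],
  [100, 0, 0, 0.05, 0, 0, 0],
  [100, 0, 0, 0.05, 0, 0, 0],
  [100, 0, 0, 0.04, 0, 0, 0],
  [100, 0, 0, 0.017, 0, 0, 0],
  [100, 0, 0, 0, 0, 0, 0],
  [30, 0, 0, 0, 0, 0, 0],
  [20, 0, 0, 0, 0, 0, 0],
], grip_force=40)

```text
clock: 2.7
tool_pos: [0.4782, -0.3204, 0.2492]
eef_rot: [0.992, 0.127, 0.001, 0.001]
contact_force: [-0.6, 0.5, 0.6]
opening: 0.796
finger_force: 0.0
```

>>> play_rows([
  [20, 0, 0, 0, 0, 0, 0],
  [20, 0, 0, 0, 0, 0, 0],
  [20, 0, 0, 0, 0, 0, 0],
  [20, 0, 0, -0.03, 0, 0, 0],
  [20, 0, 0, -0.05, 0, 0, 0],
  [20, 0, 0, -0.02, 0, 0, 0],
  [20, 0, 0, 0, 0, 0, 0],
])

```text
clock: 3.58
tool_pos: [0.4779, -0.3202, 0.3488]
eef_rot: [0.992, 0.127, 0.001, 0.001]
contact_force: [0.4, -0.1, -2.2]
opening: 0.451
finger_force: 39.9
```

>>> play_rows([
  [20, 0, 0, -0.05, 0, 0, 0],
  [20, 0, 0, -0.03, 0, 0, 10.3],
  [20, -0.001, -0.057, 0, 0, 0, 0],
  [20, -0.001, -0.057, 0, 0, 0, 0],
  [20, -0.001, -0.057, 0, 0, 0, 0],
  [20, -0.001, -0.057, 0, 0, 0, 0],
  [20, -0.001, -0.057, 0, 0, 0, 0],
  [20, -0.001, -0.056, 0, 0, 0, 0],
])

```text
clock: 4.58
tool_pos: [0.445, 0.0213, 0.4263]
eef_rot: [0.999, 0.038, -0.001, 0.0]
contact_force: [0.9, 0.1, -2.3]
opening: 0.452
finger_force: 39.9
```

>>> play_rows([
  [20, 0, 0, 0.02, 0, 0, 0],
  [20, 0, 0, 0.02, 0, 0, 0],
  [20, 0, 0, 0, 0, 0, 0],
  [20, 0, 0, 0, 0, 0, 0],
])

```text
clock: 5.08
tool_pos: [0.4459, 0.0194, 0.3875]
eef_rot: [0.999, 0.038, -0.0, 0.0]
contact_force: [-0.2, -0.8, -2.7]
opening: 0.453
finger_force: 39.9
```

Run:
```python
from h import *
np.set_printoptions(precision=4,suppress=True)
s,im=snap('wrist'); cv2.imwrite('pics/w2.png',im[...,::-1])
print(s['clock'],s['tool_pos'],yaw(s),s['eef_rot'],s['q'],s['contact_force'],s['moment'])
for l in ['charger','lid_roller','lid','red_pack_center']:
  for d in finder.spot_in('wrist',l)[:2]: w=c2w('wrist',d['at'],s);print(l,d['score'],w,proj('wrist',w,s))
for l in ['lid_roller','lid']:
  d=finder.regions_of('wrist',l)
  if d:
    np.save(l+'.npy',d[0]['mask']); print(l,rect(im,'wrist',d[0]['mask'],.0735 if l=='lid_roller' else .066,s))
```

```text
5.075 [0.4459 0.0194 0.3875] 4.3254094161385535 [ 0.9993  0.0377 -0.0004  0.0001] [-0.1091  0.4926 -0.0564  2.1063  0.0516  0.5449 -1.6983] [-0.2253 -0.7611 -2.717 ] [ 0.0659 -0.0453 -0.0296]
charger 0.68 [0.552  0.0236 0.0673] [260.1204  71.6429]
lid_roller 0.57 [0.5492 0.0225 0.0636] [260.9494  75.2173]
lid 0.96 [0.558  0.0258 0.0663] [258.4108  65.0664]
red_pack_center 0.9 [0.4779 0.137  0.1112] [130.0266 143.9223]
red_pack_center 0.76 [0.459  0.0235 0.2523] [249.3253 244.8027]
lid_roller (4474, ((552.7009887695312, 23.783222198486328), (60.63142395019531, 78.49195861816406), 4.3269429206848145))
lid (4564, ((553.9129028320312, 23.58970832824707), (64.8573226928711, 80.94284057617188), 4.326517105102539))
```

View pics/w2.png

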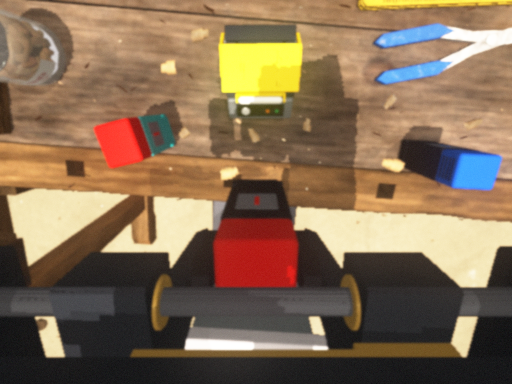

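The lid is at (260,65) with its roller at (262,98), square to the tool. The gripped pack is at (257,250), and the turquoise look-alike is at (130,143), out of the way. Next are the precise edges.

Run:
```python
from h import *
im=cv2.imread('pics/w2.png')[...,::-1]
big=cv2.resize(im[15:125,205:315],(600,600),interpolation=cv2.INTER_CUBIC)
big2=cv2.resize(im[175:295,205:305],(200*2-200,240),interpolation=cv2.INTER_CUBIC)
out=np.zeros((600,800,3),np.uint8); out[:,:600]=big; out[:240,600:]=big2
cv2.imwrite('pics/z2.png',out[...,::-1])
g=im.astype(int)
print([(v,tuple(g[v,270])) for v in range(90,120)])
```

```text
[(90, (np.int64(246), np.int64(226), np.int64(40))), (91, (np.int64(238), np.int64(207), np.int64(32))), (92, (np.int64(233), np.int64(200), np.int64(32))), (93, (np.int64(236), np.int64(204), np.int64(35))), (94, (np.int64(241), np.int64(213), np.int64(43))), (95, (np.int64(236), np.int64(210), np.int64(72))), (96, (np.int64(232), np.int64(214), np.int64(142))), (97, (np.int64(240), np.int64(235), np.int64(204))), (98, (np.int64(247), np.int64(244), np.int64(228))), (99, (np.int64(248), np.int64(245), np.int64(232))), (100, (np.int64(247), np.int64(244), np.int64(230))), (101, (np.int64(240), np.int64(235), np.int64(213))), (102, (np.int64(221), np.int64(214), np.int64(183))), (103, (np.int64(175), np.int64(169), np.int64(137))), (104, (np.int64(117), np.int64(108), np.int64(76))), (105, (np.int64(82), np.int64(76), np.int64(35))), (106, (np.int64(74), np.int64(70), np.int64(28))), (107, (np.int64(75), np.int64(70), np.int64(28))), (108, (np.int64(71), np.int64(67), np.int64(25))), (109, (np.int64(79), np.int64(67), np.int64(27))), (110, (np.int64(88), np.int64(71), np.int64(27))), (111, (np.int64(87), np.int64(68), np.int64(26))), (112, (np.int64(80), np.int64(64), np.int64(27))), (113, (np.int64(68), np.int64(61), np.int64(26))), (114, (np.int64(65), np.int64(61), np.int64(28))), (115, (np.int64(74), np.int64(69), np.int64(43))), (116, (np.int64(86), np.int64(81), np.int64(57))), (117, (np.int64(98), np.int64(88), np.int64(67))), (118, (np.int64(98), np.int64(87), np.int64(58))), (119, (np.int64(106), np.int64(90), np.int64(57)))]
```

View pics/z2.png

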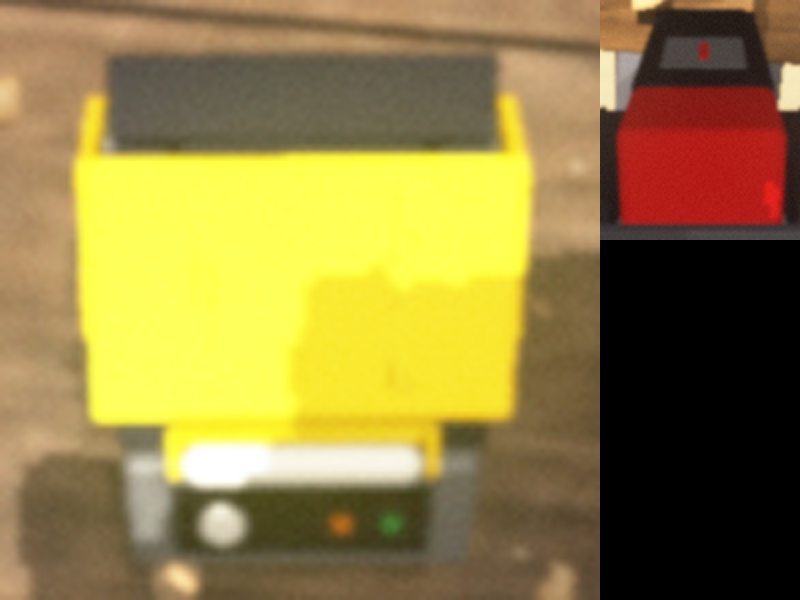

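The zoom shows the roller at u 238–283, v 96–104, the charger's back edge at v 25.5, its front foot at v 117, and the pack's cap edge at v 239. I'll convert these to positions.

```bash
cat > m.py <<'E'
from h import *
np.set_printoptions(precision=4,suppress=True)
s={'tool_pos':[0.4459,0.0194,0.3875],'eef_rot':[0.9993,0.0377,-0.0004,0.0001]}
Rt=R.from_quat(s['eef_rot']).as_matrix(); t=np.array(s['tool_pos'])
def P(n,u,v,z): print(n,((pix('wrist',u,v,z,s)-t)@Rt)*1000)
P('roller',260.4,100.2,.0705);P('rollL',238,100,.0705);P('rollR',282.9,100,.0705)
P('back L top',224.8,25.5,.06);P('back R',295.8,25.5,.06)
P('front foot L',205+132/5.4545,117.3,.0);P('front foot R',205+470/5.4545,117.3,.0)
P('lid side L',219,45,.066);P('lid side R',302,45,.066)
P('cap +x edge L',214,239,.2503);P('cap +x R',297.5,239,.2503);P('cap -x',256,286.5,.2503)
P('foot +x L',232.5,180.5,.1383);P('foot +x R',282.5,180.5,.1383)
P('cap low +x',257,175+43.5,.2213)
E
python3 m.py
```

```text
roller [ 79.524    4.0873 316.9366]
rollL [ 79.7087 -18.4701 316.9327]
rollR [ 79.722   26.7387 316.9403]
back L top [148.5449 -30.6519 327.375 ]
back R [148.5443  38.2096 327.3867]
front foot L [ 60.1228 -34.3894 387.4458]
front foot R [ 60.152   44.1577 387.4591]
lid side L [130.4029 -36.218  321.3887]
lid side R [130.4082  44.1778 321.4024]
cap +x edge L [ 15.3844 -19.5584 137.1843]
cap +x R [ 15.423   19.0863 137.1908]
cap -x [-10.2913  -0.1045 137.2083]
foot +x L [ 13.8182 -20.1168 249.1855]
foot +x R [ 13.8468  22.1698 249.1927]
cap low +x [ 13.6057   0.4161 166.1891]
```

Working in the tool frame, the well centre is at about (112.7, 4.0) and the pack centre at about (−2.7, 0.3). I'll go down to 5 mm above the top face, then advance.

>>> play_rows([
  [20, 0, 0.0037, 0.04, 0, 0, 0],
  [20, 0, 0, 0.033, 0, 0, 0],
  [20, 0.03, 0, 0, 0, 0, 0],
  [20, 0.022, 0, 0, 0, 0, 0],
  [20, 0, 0, 0, 0, 0, 0],
  [20, 0, 0, 0, 0, 0, 0],
])

```text
clock: 6.18
tool_pos: [0.4969, 0.0196, 0.3147]
eef_rot: [0.999, 0.038, -0.001, 0.0]
contact_force: [-0.7, -0.4, -3.1]
opening: 0.453
finger_force: 39.9
```

>>> play_rows([
  [20, 0.008, 0, 0, 0, 0, 0],
  [20, 0.008, 0, 0, 0, 0, 0],
  [20, 0.008, 0, 0, 0, 0, 0],
  [20, 0.008, 0, 0, 0, 0, 0],
  [20, 0, 0, 0, 0, 0, 0],
])

```text
clock: 6.8
tool_pos: [0.5308, 0.0222, 0.3147]
eef_rot: [0.999, 0.038, 0.001, -0.0]
contact_force: [-1.9, 0.3, -2.4]
opening: 0.452
finger_force: 39.9
```

>>> play_rows([
  [20, 0.008, 0, 0, 0, 0, 0],
  [20, 0.008, 0, 0, 0, 0, 0],
  [20, 0.008, 0, 0, 0, 0, 0],
  [20, 0.0074, 0, 0, 0, 0, 0],
  [20, 0, 0, 0, 0, 0, 0],
  [20, 0, 0, 0, 0, 0, 0],
])

```text
clock: 7.55
tool_pos: [0.561, 0.0246, 0.3146]
eef_rot: [0.999, 0.038, -0.0, 0.0]
contact_force: [-1.9, -0.1, -3.4]
opening: 0.452
finger_force: 39.9
```

Run:
```python
from h import *
s,im=snap('wrist'); _,a=snap('scene'); _,b=snap('top')
print(s['tool_pos'],s['eef_rot'],s['contact_force'],s['moment'])
A=cv2.resize(a[130:290,130:280],(562,600),interpolation=cv2.INTER_CUBIC)
o=np.zeros((600,800,3),np.uint8);o[:,:562]=A;o[:178,562:]=cv2.resize(im,(238,178));o[180:480,562:]=cv2.resize(b[130:243,160:250],(238,300),interpolation=cv2.INTER_CUBIC)
cv2.imwrite('pics/lid.png',o[...,::-1]);cv2.imwrite('pics/w3.png',im[...,::-1])
```

```text
[0.56097285 0.02459071 0.31459575] [ 9.99280076e-01  3.79370787e-02 -3.27313214e-04  2.82359861e-05] [-1.85777835 -0.07318079 -3.42144685] [ 0.01384086  0.54931389 -0.01399559]
```

View pics/lid.png

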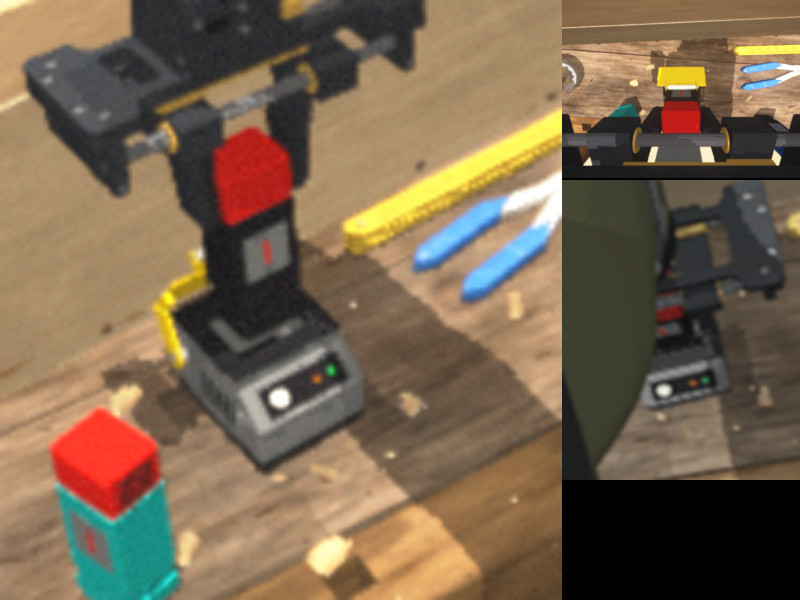

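The lid is open and leaning on the pack, and the lit mouth corner shows at about (194,223) in the scene picture. I'll project my charger estimate onto it as a check.

Run:
```python
from h import *
np.set_printoptions(precision=4,suppress=True)
s0={'tool_pos':[0.4459,0.0194,0.3875],'eef_rot':[0.9993,0.0377,-0.0004,0.0001]}
Rt=R.from_quat(s0['eef_rot']).as_matrix(); t=np.array(s0['tool_pos'])
c=t+Rt@np.array([.1127,.004,0]); c[2]=0; print('charger',c)
y=np.radians(4.33); A=np.array([[np.cos(y),-np.sin(y),0],[np.sin(y),np.cos(y),0],[0,0,1]])
W=lambda p:proj('scene',c+A@np.array(p))
o=np.array([130,130]);k=np.array([562/150,3.75])
for n,p in dict(mouthFL=[-.0178,.0212,.06],mouthFR=[-.0178,-.0212,.06],rimFL=[-.0208,.0242,.06],rimFR=[-.0208,-.0242,.06],bodyFL0=[-.052,.035,0],bodyFR0=[-.052,-.035,0],footFL=[-.017,.020,.0654],footFR=[-.017,-.02,.0654],topFL=[-.017,.020,.1774],topFR=[-.017,-.02,.1774]).items(): print(n,W(p),(W(p)-o)*k)
im=cv2.imread('pics/w3.png');print()
```

```text
charger [0.5586 0.0239 0.    ]
mouthFL [195.2381 224.713 ] [244.4256 355.1736]
mouthFR [212.5547 215.7915] [309.3048 321.718 ]
rimFL [194.7952 226.2041] [242.7658 360.7652]
rimFR [214.5801 215.9793] [316.8934 322.4225]
bodyFL0 [200.6873 257.6533] [264.8417 478.6998]
bodyFR0 [228.29   242.1792] [368.2598 420.6719]
footFL [195.3392 222.3453] [244.8042 346.295 ]
footFR [211.7389 213.9441] [306.2484 314.7903]
topFL [191.1781 179.5453] [229.2138 185.795 ]
topFR [209.1122 171.3692] [296.407  155.1345]
```

The shift between prediction and picture is the same for charger and pack, so the relative alignment looks right. I'll descend gently by feel.

>>> play_rows([
  [20, 0, 0, 0.003, 0, 0, 0],
  [20, 0, 0, 0.002, 0, 0, 0],
  [20, 0, 0, 0.001, 0, 0, 0],
  [20, 0, 0, 0.001, 0, 0, 0],
  [20, 0, 0, 0, 0, 0, 0],
])

```text
clock: 8.32
tool_pos: [0.5612, 0.0246, 0.3076]
eef_rot: [0.999, 0.038, -0.0, 0.0]
contact_force: [-1.4, -0.9, -2.5]
opening: 0.451
finger_force: 39.9
```

>>> play_rows([
  [20, 0, 0, 0.001, 0, 0, 0],
  [20, 0, 0, 0.001, 0, 0, 0],
  [20, 0, 0, 0, 0, 0, 0],
])

```text
clock: 8.7
tool_pos: [0.5612, 0.0246, 0.3056]
eef_rot: [0.999, 0.038, -0.0, 0.0]
contact_force: [-1.7, -0.1, -2.8]
opening: 0.445
finger_force: 39.9
```

>>> play_rows([
  [20, 0, 0, 0.001, 0, 0, 0],
  [20, 0, 0, 0.001, 0, 0, 0],
  [20, 0, 0, 0, 0, 0, 0],
])

```text
clock: 9.07
tool_pos: [0.5612, 0.0246, 0.3036]
eef_rot: [0.999, 0.038, -0.0, 0.0]
contact_force: [-1.2, -0.3, -2.4]
opening: 0.452
finger_force: 39.9
```

>>> play_rows([
  [20, 0, 0, 0.001, 0, 0, 0],
  [20, 0, 0, 0.001, 0, 0, 0],
  [20, 0, 0, 0.001, 0, 0, 0],
  [20, 0, 0, 0, 0, 0, 0],
])

```text
clock: 9.57
tool_pos: [0.5612, 0.0246, 0.3006]
eef_rot: [0.999, 0.038, -0.0, 0.0]
contact_force: [-2.1, 0.8, -2.7]
opening: 0.455
finger_force: 39.9
```

>>> play_rows([
  [20, 0, 0, 0.001, 0, 0, 0],
  [20, 0, 0, 0.001, 0, 0, 0],
  [20, 0, 0, 0.001, 0, 0, 0],
  [20, 0, 0, 0, 0, 0, 0],
])

```text
clock: 10.07
tool_pos: [0.5612, 0.0246, 0.2976]
eef_rot: [0.999, 0.038, -0.0, 0.0]
contact_force: [-1.5, 0.4, -1.5]
opening: 0.451
finger_force: 39.9
```

>>> play_rows([
  [20, 0, 0, 0.001, 0, 0, 0],
  [20, 0, 0, 0.001, 0, 0, 0],
  [20, 0, 0, 0.001, 0, 0, 0],
  [20, 0, 0, 0, 0, 0, 0],
])

```text
clock: 10.58
tool_pos: [0.5612, 0.0246, 0.2946]
eef_rot: [0.999, 0.038, -0.0, 0.0]
contact_force: [-2.1, 0.6, -3.1]
opening: 0.454
finger_force: 39.9
```

>>> play_rows([
  [20, 0, 0, 0.001, 0, 0, 0],
  [20, 0, 0, 0.001, 0, 0, 0],
  [20, 0, 0, 0, 0, 0, 0],
])

```text
clock: 10.95
tool_pos: [0.5612, 0.0246, 0.2926]
eef_rot: [0.999, 0.038, -0.0, 0.0]
contact_force: [-1.9, -0.4, -3.3]
opening: 0.449
finger_force: 39.9
```

>>> play_rows([
  [20, 0, 0, 0.001, 0, 0, 0],
  [20, 0, 0, 0.001, 0, 0, 0],
  [20, 0, 0, 0, 0, 0, 0],
])

```text
clock: 11.32
tool_pos: [0.5612, 0.0246, 0.2906]
eef_rot: [0.999, 0.038, -0.0, 0.0]
contact_force: [-1.6, 0.1, -2.9]
opening: 0.452
finger_force: 39.9
```

>>> play_rows([
  [20, 0, 0, 0.001, 0, 0, 0],
  [20, 0, 0, 0.001, 0, 0, 0],
  [20, 0, 0, 0, 0, 0, 0],
])

```text
clock: 11.7
tool_pos: [0.5612, 0.0246, 0.2886]
eef_rot: [0.999, 0.038, -0.0, 0.0]
contact_force: [-1.1, 0.2, -2.2]
opening: 0.451
finger_force: 39.9
```

Foot is at −20.6 mm with nothing felt yet, so I'll continue.

>>> play_rows([
  [20, 0, 0, 0.001, 0, 0, 0],
  [20, 0, 0, 0.001, 0, 0, 0],
  [20, 0, 0, 0, 0, 0, 0],
])

```text
clock: 12.08
tool_pos: [0.5612, 0.0246, 0.2866]
eef_rot: [0.999, 0.038, -0.0, 0.0]
contact_force: [-1.6, -0.3, -3.5]
opening: 0.448
finger_force: 39.9
```

>>> play_rows([
  [20, 0, 0, 0.001, 0, 0, 0],
  [20, 0, 0, 0.001, 0, 0, 0],
  [20, 0, 0, 0, 0, 0, 0],
])

```text
clock: 12.45
tool_pos: [0.5613, 0.0246, 0.2848]
eef_rot: [0.999, 0.038, 0.0, -0.0]
contact_force: [-1.4, -0.7, -1.9]
opening: 0.45
finger_force: 39.9
```

>>> play_rows([
  [20, 0, 0, 0.001, 0, 0, 0],
  [20, 0, 0, 0.001, 0, 0, 0],
  [20, 0, 0, 0, 0, 0, 0],
])

```text
clock: 12.82
tool_pos: [0.5613, 0.0246, 0.2831]
eef_rot: [0.999, 0.038, 0.0, 0.0]
contact_force: [-3.0, 0.1, 3.8]
opening: 0.454
finger_force: 39.9
```

>>> play_rows([
  [20, 0, 0, 0.001, 0, 0, 0],
  [20, 0, 0, 0, 0, 0, 0],
])

```text
clock: 13.08
tool_pos: [0.5613, 0.0246, 0.2816]
eef_rot: [0.999, 0.038, 0.0, 0.0]
contact_force: [-1.8, 1.2, 1.9]
opening: 0.455
finger_force: 39.9
```

>>> play_rows([
  [20, 0, 0, 0.001, 0, 0, 0],
  [20, 0, 0, 0, 0, 0, 0],
])

```text
clock: 13.32
tool_pos: [0.5613, 0.0246, 0.2804]
eef_rot: [0.999, 0.038, -0.0, 0.0]
contact_force: [-1.7, 0.4, -0.5]
opening: 0.448
finger_force: 39.9
```

>>> play_rows([
  [20, 0, 0, 0.001, 0, 0, 0],
  [20, 0, 0, 0, 0, 0, 0],
])

```text
clock: 13.58
tool_pos: [0.5612, 0.0246, 0.2795]
eef_rot: [0.999, 0.038, -0.0, 0.0]
contact_force: [-1.9, -0.2, -2.5]
opening: 0.452
finger_force: 39.9
```

The catch zone ended at foot −29.7 mm, so the floor is near −43.5 mm. The contact plate should start near TCP z 0.2717 and the click near 0.2667.

>>> play_rows([
  [20, 0, 0, 0.0015, 0, 0, 0],
  [20, 0, 0, 0.0015, 0, 0, 0],
  [20, 0, 0, 0.0015, 0, 0, 0],
  [20, 0, 0, 0.0015, 0, 0, 0],
  [20, 0, 0, 0, 0, 0, 0],
])

```text
clock: 14.2
tool_pos: [0.5612, 0.0246, 0.2735]
eef_rot: [0.999, 0.038, -0.0, 0.0]
contact_force: [-0.8, 0.4, -2.6]
opening: 0.449
finger_force: 39.9
```

>>> play_rows([
  [20, 0, 0, 0.001, 0, 0, 0],
  [20, 0, 0, 0.001, 0, 0, 0],
  [20, 0, 0, 0, 0, 0, 0],
])

```text
clock: 14.58
tool_pos: [0.5612, 0.0246, 0.2719]
eef_rot: [0.999, 0.038, 0.0, 0.0]
contact_force: [-2.6, 0.4, 1.5]
opening: 0.448
finger_force: 39.9
```

>>> play_rows([
  [20, 0, 0, 0.001, 0, 0, 0],
  [20, 0, 0, 0, 0, 0, 0],
])

```text
clock: 14.82
tool_pos: [0.5613, 0.0246, 0.2709]
eef_rot: [0.999, 0.038, 0.0, 0.0]
contact_force: [-2.2, -0.4, 4.9]
opening: 0.452
finger_force: 39.9
```

>>> play_rows([
  [20, 0, 0, 0.001, 0, 0, 0],
  [20, 0, 0, 0, 0, 0, 0],
])

```text
clock: 15.08
tool_pos: [0.5612, 0.0246, 0.2697]
eef_rot: [0.999, 0.038, 0.0, 0.0]
contact_force: [-2.4, 0.5, 3.5]
opening: 0.453
finger_force: 39.9
```

>>> play_rows([
  [20, 0, 0, 0.001, 0, 0, 0],
  [20, 0, 0, 0, 0, 0, 0],
])

```text
clock: 15.32
tool_pos: [0.5612, 0.0246, 0.2685]
eef_rot: [0.999, 0.038, -0.0, 0.0]
contact_force: [-1.8, 0.9, -0.1]
opening: 0.449
finger_force: 39.9
```

>>> play_rows([
  [20, 0, 0, 0.001, 0, 0, 0],
  [20, 0, 0, 0, 0, 0, 0],
])

```text
clock: 15.58
tool_pos: [0.5612, 0.0246, 0.2674]
eef_rot: [0.999, 0.038, -0.0, 0.0]
contact_force: [-1.1, -0.7, -0.7]
opening: 0.446
finger_force: 39.9
```

>>> play_rows([
  [20, 0, 0, 0.0005, 0, 0, 0],
  [20, 0, 0, 0, 0, 0, 0],
])

```text
clock: 15.82
tool_pos: [0.5612, 0.0246, 0.267]
eef_rot: [0.999, 0.038, -0.0, 0.0]
contact_force: [-1.7, 0.3, -2.3]
opening: 0.446
finger_force: 39.9
```

>>> play_rows([
  [20, 0, 0, 0.0005, 0, 0, 0],
  [20, 0, 0, 0, 0, 0, 0],
])

```text
clock: 16.08
tool_pos: [0.5612, 0.0245, 0.2667]
eef_rot: [0.999, 0.038, -0.0, 0.0]
contact_force: [-0.8, -0.5, -0.1]
opening: 0.449
finger_force: 39.9
```

>>> play_rows([
  [20, 0, 0, 0.0005, 0, 0, 0],
  [20, 0, 0, 0, 0, 0, 0],
])

```text
clock: 16.32
tool_pos: [0.5612, 0.0246, 0.2664]
eef_rot: [0.999, 0.038, 0.0, 0.0]
contact_force: [-2.6, 1.1, 2.3]
opening: 0.454
finger_force: 39.9
```

>>> play_rows([
  [20, 0, 0, 0.0005, 0, 0, 0],
  [20, 0, 0, 0, 0, 0, 0],
])

```text
clock: 16.58
tool_pos: [0.5613, 0.0246, 0.2663]
eef_rot: [0.999, 0.038, 0.0, 0.0]
contact_force: [-3.2, -0.1, 6.2]
opening: 0.451
finger_force: 39.9
```

The pack stops at 0.2663 and the force is rising, so it's on the floor. I'll relax, release and lift away.

>>> play_rows([
  [20, 0, 0, -0.001, 0, 0, 0],
  [20, 0, 0, 0, 0, 0, 0],
])

```text
clock: 16.82
tool_pos: [0.5612, 0.0245, 0.2665]
eef_rot: [0.999, 0.038, -0.0, 0.0]
contact_force: [-2.7, -0.2, -1.2]
opening: 0.452
finger_force: 39.9
```

>>> play_rows([
  [70, 0, 0, 0, 0, 0, 0],
  [70, 0, 0, 0, 0, 0, 0],
  [70, 0, 0, 0, 0, 0, 0],
  [70, 0, 0, 0, 0, 0, 0],
  [70, 0, 0, -0.01, 0, 0, 0],
  [70, 0, 0, -0.04, 0, 0, 0],
  [70, 0, 0, -0.04, 0, 0, 0],
])

```text
clock: 17.7
tool_pos: [0.5611, 0.0246, 0.3582]
eef_rot: [0.999, 0.038, -0.0, 0.0]
contact_force: [0.3, 0.2, -0.0]
opening: 0.702
finger_force: 0.0
```

>>> play_rows([
  [70, -0.05, 0, 0, 0, 0, 0],
  [70, -0.05, 0, 0, 0, 0, 0],
  [70, 0, 0, 0, 0, 0, 0],
])

```text
clock: 18.08
tool_pos: [0.4574, 0.0163, 0.3573]
eef_rot: [0.999, 0.038, -0.003, 0.0]
contact_force: [0.7, 0.0, -0.8]
opening: 0.698
finger_force: 0.0
```

Run:
```python
from h import *
s,im=snap('wrist'); _,a=snap('scene')
print(s['tool_pos'],s['opening'],s['contact_force'])
A=cv2.resize(a[130:290,130:280],(450,480),interpolation=cv2.INTER_CUBIC)
o=np.zeros((480,800,3),np.uint8);o[:,:450]=A;o[:350,450:]=cv2.resize(im[0:280,120:400],(350,350))
cv2.imwrite('pics/end.png',o[...,::-1])
for n,ss in(('wrist',s),('scene',None)):
  for d in finder.spot_in(n,'red_pack_center')[:2]: print(n,d['score'],c2w(n,d['at'],ss))
np.set_printoptions(precision=4,suppress=True)
c=np.array([.5586,.0239,0])
for z in(.1285,.1285-.012): print(z,proj('wrist',c+[0,0,z],s))
I=im.astype(int); m=(I[...,0]>90)&(I[...,1]<60)&(I[...,2]<70);m[:,:200]=0
print(rect(im,'wrist',m,.1285,s))
```

```text
[0.45743303 0.01634916 0.35728098] 0.6983779055687965 [ 0.70045266  0.01042693 -0.79273082]
wrist 0.69 [0.55774751 0.024134   0.13329339]
wrist 0.58 [0.47642361 0.13578341 0.11203866]
scene 0.97 [0.46545039 0.15592018 0.07772227]
scene 0.88 [0.54343901 0.03619627 0.09263733]
0.1285 [256.3198  62.0413]
0.1165 [256.3071  64.4034]
(1091, ((547.4053955078125, 19.31611442565918), (18.858287811279297, 46.346866607666016), 18.12449836730957))
```

View pics/end.png

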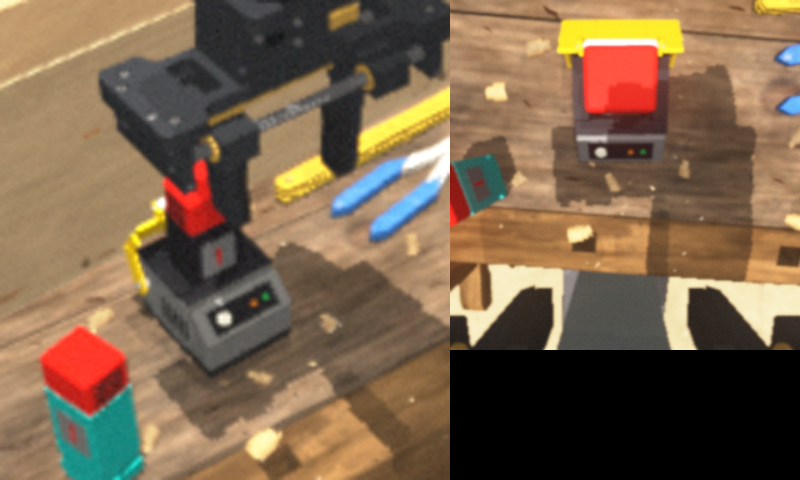

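The pack stands upright in the well with the lid leaning on it. I'll check its height by fitting the cap's top face in the wrist picture.

Run:
```python
from h import *
np.set_printoptions(precision=4,suppress=True)
s,im=snap('wrist'); I=im.astype(int)
m=((I[...,0]>120)&(I[...,1]<110)&(I[...,2]<110)); m[:,:200]=0; m[130:]=0
k,l,st,c=cv2.connectedComponentsWithStats(m.astype(np.uint8)); i=1+np.argmax(st[1:,4]); print(st[i],c[i])
ys,xs=np.where(l==i)
for y in range(35,95,4):
    q=xs[ys==y]; 
    if len(q): print(y,q.min(),q.max()+1,end=' | ')
print(s['tool_pos'])
y=np.radians(4.33); A=np.array([[np.cos(y),-np.sin(y),0],[np.sin(y),np.cos(y),0],[0,0,1]])
for z in (.1265,.1285,.1315,.1335,.1345):
    cc=np.array([.5585,.0243,z]); print(z,[proj('wrist',cc+A@np.array([a,b,0]),s).round(1) for a,b in((-.017,.02),(-.017,-.02),(.017,.02),(.017,-.02))])
```

```text
[ 226   50   63   53 3074] [256.6929  75.3478]
51 230 285 | 55 229 287 | 59 227 288 | 63 227 288 | 67 227 288 | 71 226 288 | 75 227 287 | 79 227 287 | 83 227 287 | 87 227 287 | 91 228 286 | [0.463  0.0173 0.3572]
0.1265 [array([228.8, 100.2]), array([284.6, 100.3]), array([227.4,  47.7]), array([286.2,  47.7])]
0.1285 [array([228.5, 100.2]), array([284.9, 100.2]), array([227.1,  47.1]), array([286.5,  47.1])]
0.1315 [array([228.1, 100.1]), array([285.3, 100.1]), array([226.6,  46.2]), array([286.9,  46.2])]
0.1335 [array([227.8, 100. ]), array([285.6, 100.1]), array([226.3,  45.5]), array([287.3,  45.6])]
0.1345 [array([227.7, 100. ]), array([285.8, 100. ]), array([226.2,  45.2]), array([287.4,  45.3])]
```

Vision can't resolve the few millimetres that matter. A gentle tap on top with the closed fingers will tell: contact at TCP z ≈ 0.295 if latched, 0.299 or higher if it popped up.

>>> play_rows([
  [0, 0.049, 0, 0, 0, 0, 0],
  [0, 0.049, 0, 0, 0, 0, 0],
  [0, 0, 0, 0, 0, 0, 0],
  [0, 0, 0, 0, 0, 0, 0],
  [0, 0, 0, 0.03, 0, 0, 0],
  [0, 0, 0, 0.02, 0, 0, 0],
  [0, 0, 0, 0, 0, 0, 0],
], grip_force=10)

```text
clock: 19.2
tool_pos: [0.5577, 0.0243, 0.3056]
eef_rot: [0.999, 0.038, -0.002, 0.0]
contact_force: [0.7, -0.4, 0.2]
opening: 0.005
finger_force: 0.0
```

>>> play_rows([
  [0, 0, 0, 0.002, 0, 0, 0],
  [0, 0, 0, 0.002, 0, 0, 0],
  [0, 0, 0, 0.002, 0, 0, 0],
  [0, 0, 0, 0, 0, 0, 0],
])

```text
clock: 19.7
tool_pos: [0.5592, 0.0244, 0.3008]
eef_rot: [0.999, 0.038, 0.0, 0.0]
contact_force: [0.0, 0.4, 0.3]
opening: 0.002
finger_force: 0.0
```

>>> play_rows([
  [0, 0, 0, 0.001, 0, 0, 0],
  [0, 0, 0, 0.001, 0, 0, 0],
  [0, 0, 0, 0, 0, 0, 0],
])

```text
clock: 20.08
tool_pos: [0.5592, 0.0244, 0.2986]
eef_rot: [0.999, 0.038, -0.0, 0.0]
contact_force: [0.3, -0.1, 0.7]
opening: 0.007
finger_force: 0.0
```

>>> play_rows([
  [0, 0, 0, 0.001, 0, 0, 0],
  [0, 0, 0, 0.001, 0, 0, 0],
  [0, 0, 0, 0, 0, 0, 0],
])

```text
clock: 20.45
tool_pos: [0.5597, 0.0245, 0.2972]
eef_rot: [0.999, 0.038, 0.001, -0.0]
contact_force: [-0.1, 0.1, 4.7]
opening: 0.009
finger_force: 2.2
```

>>> play_rows([
  [0, 0, 0, 0.001, 0, 0, 0],
  [0, 0, 0, 0, 0, 0, 0],
])

```text
clock: 20.7
tool_pos: [0.5602, 0.0245, 0.297]
eef_rot: [0.999, 0.038, 0.002, -0.0]
contact_force: [0.1, 0.4, 10.5]
opening: 0.004
finger_force: 4.9
```

It stops hard at 10 N, at the height expected when latched, with none of the soft give of the contact plate. The pack is home, so I'll back off and hand in.

>>> play_rows([
  [0, 0, 0, -0.004, 0, 0, 0],
  [0, 0, 0, -0.05, 0, 0, 0],
  [0, 0, 0, -0.04, 0, 0, 0],
  [0, -0.05, 0, 0, 0, 0, 0],
  [0, -0.05, 0, 0, 0, 0, 0],
  [0, 0, 0, 0, 0, 0, 0],
  [0, 0, 0, 0, 0, 0, 0],
  [0, 0, 0, 0, 0, 0, 0],
])

```text
clock: 21.7
tool_pos: [0.4608, 0.0171, 0.3897]
eef_rot: [0.999, 0.038, 0.001, -0.0]
contact_force: [-0.3, 0.3, 0.2]
opening: 0.006
finger_force: 0.0
```

Run:
```python
from h import *
s,im=snap('wrist'); print(s['tool_pos'],s['contact_force'])
for l in ('red_pack_center','lid_roller'):
  for d in finder.spot_in('wrist',l)[:2]: print(l,d['score'],c2w('wrist',d['at'],s))
print(r.finish_job())
```

```text
[0.46080281 0.0170753  0.38966957] [-0.34999403  0.33291964  0.18526555]
red_pack_center 0.93 [0.47840695 0.1396936  0.11348281]
red_pack_center 0.81 [0.55974917 0.02683339 0.12924436]
lid_roller 0.73 [0.58721724 0.02380068 0.078806  ]
the job is handed in; nothing more can be done
None
```

I put the red-capped pack in the charger and handed the job in at about 22 s; by feel it clicked home, upright with the lid leaning on it and the blue pack never touched, but no verdict came back.

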